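Release a tin from the gravity-feed rack

TASK

Let the stain tin roll out of the two-lane feed rack: first tip the rack's flap forward over its balance point so that it falls open as a ramp, then push the spring-centred release lever towards the tin's lane, hold it fully over until the tin has rolled down into the front tray, and let the lever spring back to the middle. Do not push the lever towards the jar's lane: the screw jar must stay held in its lane. Do not touch the tin or the jar yourself, and leave the bit box beside the rack where it is.

Things in the scene. Friction and masses are not known exactly. Their poses are not given: they have to be found in the camera images.
- feed_rack: Fixed plywood rack, 302 mm deep (x), 228 wide (y). Origin on the bench, midway across, below the stops that hold tin and jar. +x to its back, -x to its open front (towards the vise), +y to the side away from the robot. Walls 125 to 135 mm high, inner faces y = +-104. A 12 mm wall at y = 0 parts the far lane (centre y +55) from the near one (-55). Lane floors slope down 14 deg to the front.
- tray_centre (a point): Point on the floor of the tray in front of the lanes, midway across: rack frame x -175, y 0, z 6 mm (so the line from here to the rack's origin, seen from above, is the rack's +x). The released tin comes to lie here, between the ramp's end and the front lip (x = -207 mm, 56 mm high). A wall cabinet hangs over the back of the bench to the left: keep the arm low or drawn in on the way.
- flap (a joint): Aluminium flap in front of both lanes, 200 mm wide, 120 tall, 5 thick, hinged at its lower edge (rack x -35, z 51 mm, axis along y). 0 = shut, leaning 0.21 rad back to the lanes; upright at 0.21; beyond that it falls forward by itself to 2.15 = open ramp. Tin and jar reach up to z = 140 mm: closed fingers fit behind its top 20 mm, 70 mm to either side of the lever, and draw it forward.
- flap_edge (a point): Middle of the flap's top edge, on the face towards the lanes (shut: rack frame x = -10, y = 0, z = 168 mm).
- lever (a joint): Release lever, spring-centred at 0 (the held jar's weight biases it up to 0.08 rad). Axis along rack x at x 10, y 0, z 160 mm. Positive = top leans to rack +y (far lane), negative = to the near lane; end stops +-0.5 rad. Leaning it to a side sinks that lane's stop into the floor (free beyond 0.3; go to about 0.42) and raises the other. The tin then rolls out in about 1 s. About 8 N.
- lever_grip (a point): Centre of the lever's black paddle, 48 mm above the lever's axis (centred: rack frame x = 10, y = 0, z = 208 mm). The paddle is 34 mm along rack x, 12 mm along y and 50 mm tall.
- stain_tin: Stain tin, 69 mm diameter, 88 long, white and brown with a black lid, 0.3 kg, lying on its side across one of the lanes, ready to roll. Origin at the centre of its base, on its axis, 44 mm to the rack's +y of its middle: rack y about +99 mm in the far lane, -11 mm in the near. Its own z runs along its axis to the lid.
- jar_screws: Glass screw jar with an amber lid, 62 mm diameter, 90 mm long, lying the same way in the other lane; origin at the centre of its base, as for the tin.
- bit_box: Driver bit box, 74x110x31 mm, loose on the bench behind the back wall of the rack, not part of the job. Origin at the centre of its underside.

How it is judged:
By the outcome, as a careful person would: the job done as asked, in the order asked, and still so for the second after the job is handed in, with the robot touching nothing.
It also fails if it takes over 48 s, if anything falls off the work surface, if the arm or the gripper's body presses on something with over 40 N, if the wrist force passes 120 N, or if a joint passes its speed limit or range.

ROBOT

A 6-joint arm with a two-finger parallel gripper is mounted at the origin on a cart in front of the work surface, level with it; the furniture and walls round the work are solid. World frame = base frame: x ahead of the robot, y to its left, z up, the work surface at z = 0. Lengths are in mm, angles in rad, forces in N, time in s.
With the tool pointing down it reaches from about 300 to 775 mm from the base axis. Payload 14.6 kg.
Tool frame: the origin (TCP) lies at the very end of the fingers, on their centre line; the grasp point (between the pads) lies 19 mm behind it; z points along the fingers, y is the line along which they close (so a half turn about z gives the same grasp; the last joint's range is limited). The gripper opens to 94 mm and grips with 3 to 60 N. Pads are 16 mm wide; open, the fingers measure 119 mm over their backs; the gripper's body (75 mm by 177 mm) begins 78 mm behind the grasp point.
Start: joints at [1.138, 0.3, 1.521, -0, 1.321, -0.067], TCP at [196.73, 513.602, 205.446] pointing down, gripper open.
Joint ranges: [-3.03, 3.03], [-0.79, 2.21], [0.23, 2.52], [-1.04, 4.18], [0, 3.07], [-2.55, 2.55]. Speed limits (rad/s): [2.22, 2.22, 2.57, 3.14, 3.14, 3.14].

INTERFACE

Orientations are given as [roll, pitch, yaw] about the fixed x, y, z axes, in that order (R = Rz(yaw) Ry(pitch) Rx(roll)).
In Python, from cell import manip, camera, get_calibration gives the robot as it stands.
- The arm moves only by the tool arm_command, never from a script. Its argument "targets" is a list of rows, each an object of numbers: "hand": the opening, from -1 (shut) to 1 (fully open), so that 0 is half open; "x", "y", "z": the shift along the tool's x, y, z in m; "yaw": the turn about the tool's z in rad. In form: [{"hand": .., "x": .., "y": .., "z": .., "yaw": ..}, ...]. A call has 1 to 10 rows; each row shifts and turns the commanded pose from where the row before left it, along the tool's axes as they then stand; what a row does not reach is not made up. A row lasts 1/10 s, in which the tool goes at most 50 mm and 8.59 degrees, less where a joint would pass 70% of its speed; a pose out of reach is approached as far as the arm can. A call is refused whole if a number of a shift passes 0.05 or a number of a turn 0.15, either way. A call with a gripper value outside its range is refused whole. The fingers move at their own pace and stop on an object; "newtons" is the grip in N (left out, the last holds). Time passes only in rows, so rows that do not move let the fingers close. It gives the time, the measured TCP pose, the force, the opening and the grip force at its end, in the units of the state.
- manip.read_state(): the state, without advancing time (a new reading comes with each control period).
- camera(name): name is "side" or "top"; returns the picture (480x640x3 uint8, red, green, blue); there is no depth.
- get_calibration(name): a dict with "K" (3x3 intrinsics, pixels), "dist_coeffs" ([k1, k2, p1, p2, k3] as OpenCV has them; the pictures are not rectified), "cam_to_world" (4x4, takes a point from camera to world coordinates). Camera axes: x right, y up, looking along -z (the intrinsics and any distortion apply to the point x, -y, -z); pixel columns grow to the right and rows downward; lengths in mm; the calibration is good to about 2 mm. A picture is of the moment at which its call begins. get_calibration takes no time and is no camera call.
- manip.sign_off(): hands the job in; it is judged then, once.
The state is a dict: "clock": time; "joints": joint angles; "qd": joint speeds; "effort": joint torques, N m; "eef_pos": TCP position; "eef_rot": TCP orientation; "wrist_force": force on the tool from outside, world axes, zero at the start; "moment": the same for the moment, N m; "finger_gap": finger opening in mm; "finger_force": force on a finger pad.
Only numpy, scipy, OpenCV 4.12 (cv2) and the standard library are available. Lean on these libraries where they do the work, as an engineer would, in place of code of your own. Each camera call takes 0.05 s, during which the arm holds its last target. There are 200 camera calls.

## Working session

There is one attempt and no reset: what is moved stays moved. The work goes in short steps, Python scripts to look and compute and a tool call to move; the robot and the scene stay as the last step left them, time stands still between calls to the robot, and variables do not carry over. Pictures are saved under pics/ and viewed, at most 10 in all, crops included, and the job is handed in when it is done.

Besides the shell and the picture viewer there is one more tool, called after "Request:" as name(argument=value, ...) on one line, values as JSON. arm_command: Moves the arm, as the interface text tells. Its arguments: {"type":"object","properties":{"targets":{"type":"array"},"newtons":{"type":"number"}},"required":["targets"]}

```bash
ls; mkdir -p pics; python3 - <<'E'
from cell import manip,camera,get_calibration
import cv2
for n in("side","top"):
    cv2.imwrite(f"pics/{n}0.png",camera(n)[:,:,::-1]); c=get_calibration(n); print(n,c["K"],c["dist_coeffs"],c["cam_to_world"])
print(manip.read_state())
E
```

```text
pics
side [[568.70351313   0.         321.50297393]
 [  0.         568.70351313 233.32872574]
 [  0.           0.           1.        ]] [-0.0238038  0.         0.         0.         0.       ] [[-9.49844848e-01  2.01587477e-01 -2.39075833e-01  3.05558367e+02]
 [-3.12714163e-01 -6.07024567e-01  7.30568975e-01  3.75717587e+02]
 [ 2.14865265e-03  7.68689576e-01  6.39618416e-01  8.01996181e+02]
 [ 0.00000000e+00  0.00000000e+00  0.00000000e+00  1.00000000e+00]]
top [[511.47998697   0.         312.7134865 ]
 [  0.         511.47998697 238.96592102]
 [  0.           0.           1.        ]] [0.04942313 0.         0.         0.         0.        ] [[ 1.49941074e-02  9.83530932e-01 -1.80116858e-01  3.52034487e+02]
 [-9.99860171e-01  1.60822477e-02  4.58245415e-03 -3.57696878e+02]
 [ 7.40366932e-03  1.80022963e-01  9.83634545e-01  1.08323128e+03]
 [ 0.00000000e+00  0.00000000e+00  0.00000000e+00  1.00000000e+00]]
{'clock': 0.1, 'joints': array([ 1.13839781e+00,  3.00410144e-01,  1.52150415e+00, -4.78257994e-06,
        1.32069807e+00, -6.66040563e-02]), 'qd': array([ 1.15045965e-03, -1.50590782e-03, -1.91365325e-03,  4.37569303e-05,
        2.90732165e-03,  1.89480272e-04]), 'effort': array([ 1.71833359e-03, -5.32636464e+01, -3.53284943e+01,  7.09885382e-02,
        2.35580618e-02, -4.94346614e-05]), 'eef_pos': array([196.63987418, 513.40089474, 204.95230705]), 'eef_rot': array([-3.14057489e+00, -6.32448053e-05,  2.77579935e+00]), 'wrist_force': array([0.58612401, 1.04762252, 0.41703268]), 'moment': array([0.02817552, 0.01459507, 0.016634  ]), 'finger_force': 0.0, 'finger_gap': 93.8625832702313}
```

View pics/side0.png

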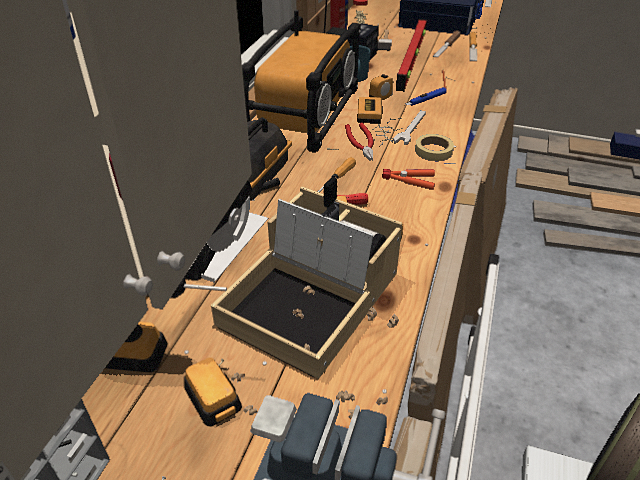

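View pics/top0.png

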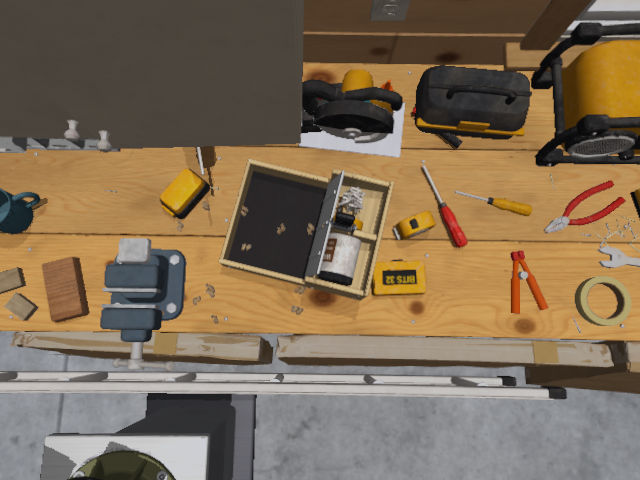

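The tin (white/brown, top view about (340,257)) lies in the near lane and the jar in the far lane, so the lever goes towards rack -y. The flap is shut, and the bit box is at (400,278). I'll zoom in for accurate points.

```bash
python3 - <<'E'
import cv2
t=cv2.imread("pics/top0.png")[150:310,215:435]; cv2.imwrite("pics/t1.png",cv2.resize(t,None,fx=3.5,fy=3.5,interpolation=cv2.INTER_CUBIC))
t=cv2.imread("pics/side0.png")[165:385,200:420]; cv2.imwrite("pics/s1.png",cv2.resize(t,(600,600),interpolation=cv2.INTER_CUBIC))
E
```

```text
(no output)
```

View pics/t1.png

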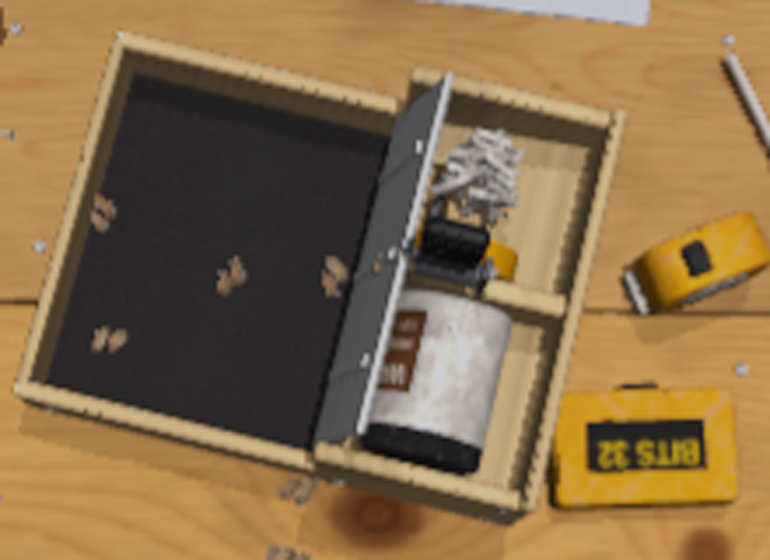

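View pics/s1.png

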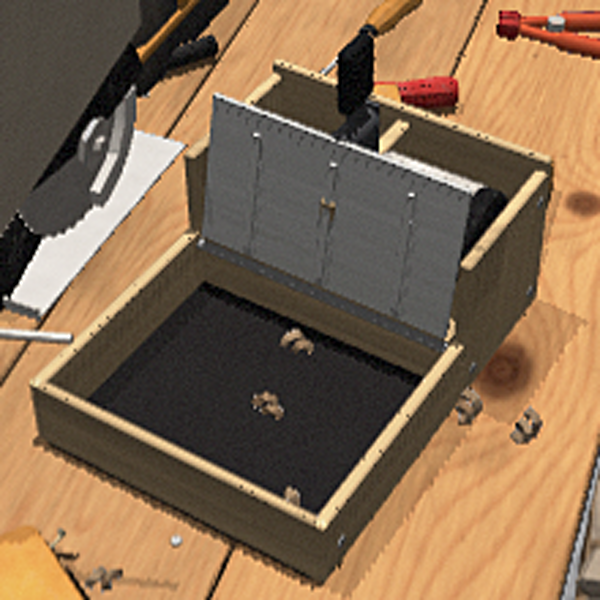

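The crops show the flap's top edge ends (top crop (450,75) and (362,432); side crop (215,95) and (478,188)), the front lip corners, and the black paddle (side crop about (355,72)). Next step: triangulate.

```bash
cat > h.py <<'E'
import numpy as np,cv2
from cell import manip,camera,get_calibration
def ray(n,u,v):
    c=get_calibration(n);K=np.array(c["K"]);T=np.array(c["cam_to_world"])
    p=cv2.undistortPoints(np.array([[[u,v]]],float),K,np.array(c["dist_coeffs"]))[0,0]
    return T[:3,3],T[:3,:3]@np.array([p[0],-p[1],-1.])
def plane(n,uv,z):
    o,d=ray(n,*uv);return o+d*(z-o[2])/d[2]
def tri(a,b):
    (o1,d1),(o2,d2)=ray("top",*a),ray("side",*b)
    s=np.linalg.lstsq(np.c_[d1,-d2],o2-o1,rcond=None)[0]
    p,q=o1+s[0]*d1,o2+s[1]*d2
    return (p+q)/2,np.linalg.norm(p-q)
def proj(n,P):
    c=get_calibration(n);T=np.linalg.inv(np.array(c["cam_to_world"]));q=T[:3,:3]@P+T[:3,3]
    return cv2.projectPoints(np.array([[q[0],-q[1],-q[2]]]),np.zeros(3),np.zeros(3),np.array(c["K"]),np.array(c["dist_coeffs"]))[0].ravel()
E
python3 - <<'E'
from h import *
np.set_printoptions(precision=1,suppress=True)
t=lambda u,v:(215+(u+.5)/3.5-.5,150+(v+.5)/3.5-.5); s=lambda u,v:(200+(u+.5)*220/600-.5,165+(v+.5)*220/600-.5)
for n,a,b in(("flapfar",(450,75),(215,95)),("flapnear",(362,432),(478,188)),("lipfar",(120,33),(35,383)),("lipnear",(18,390),(322,525)),("paddle top",(457,228),(357,36))):
    print(n,*tri(t(*a),s(*b)))
f,n_=plane("top",t(120,33),56),plane("top",t(18,390),56)
ff,fn=plane("top",t(450,75),168),plane("top",t(362,432),168)
bf,bn=plane("top",t(622,112),130),plane("top",t(525,515),130)
print(f,n_,ff,fn,bf,bn)
for a,b in((f,n_),(ff,fn),(bf,bn)):
    d=(a-b);print(np.linalg.norm(d),np.arctan2(-d[0],d[1])) # yaw from y-axis dir
for a,b in((f,bf),(n_,bn)):
    d=b-a;print(np.linalg.norm(d[:2]),np.arctan2(d[1],d[0]))
E
```

```text
flapfar [ 649.5 -416.8  168.3] 0.8574826703011895
flapnear [ 455.  -372.7  171.7] 4.010840519990699
lipfar [ 707.7 -226.3   54.7] 1.6359246192336416
lipnear [ 491.7 -175.5   55.7] 0.029503016893296485
paddle top [ 548.6 -416.   239.6] 0.7944191096917761
[ 708.1 -226.3   56. ] [ 491.7 -175.5   56. ] [ 649.2 -416.9  168. ] [ 457.5 -372.5  168. ] [ 641.7 -514.4  130. ] [ 419.1 -460.1  130. ]
222.3243964857827 -1.8011804162369889
196.72528622524345 -1.7981230671682367
229.15872049272517 -1.8098813993269172
295.664917334657 -1.7972951342341752
293.72366980151867 -1.820509006248157
```

Rack frame: origin about (551.5,-403.5), yaw about -1.803. Lip, flap and paddle measurements agree within about 3 mm, and the triangulated heights of 168, 55 and 240 mm match the given 168, 56 and 233. I'll close the hand, raise it, and turn so that tool x = -rack x and tool y = rack +y.

Request:
arm_command(targets=[{"hand": -1, "z": -0.04, "yaw": 0.1437}, {"hand": -1, "z": -0.04, "yaw": 0.1437}, {"hand": -1, "yaw": 0.1437}, {"hand": -1, "yaw": 0.1437}, {"hand": -1, "yaw": 0.1437}, {"hand": -1, "yaw": 0.1437}, {"hand": -1, "yaw": 0.1437}, {"hand": -1, "yaw": 0.1437}, {"hand": -1, "yaw": 0.1437}, {"hand": -1, "yaw": 0.1437}], newtons=20)

```text
schema error: expected keys hand, x, y, z, yaw
```

Request:
arm_command(targets=[{"hand": -1, "x": 0, "y": 0, "z": -0.04, "yaw": 0.1437}, {"hand": -1, "x": 0, "y": 0, "z": -0.04, "yaw": 0.1437}, {"hand": -1, "x": 0, "y": 0, "z": 0, "yaw": 0.1437}, {"hand": -1, "x": 0, "y": 0, "z": 0, "yaw": 0.1437}, {"hand": -1, "x": 0, "y": 0, "z": 0, "yaw": 0.1437}, {"hand": -1, "x": 0, "y": 0, "z": 0, "yaw": 0.1437}, {"hand": -1, "x": 0, "y": 0, "z": 0, "yaw": 0.1437}, {"hand": -1, "x": 0, "y": 0, "z": 0, "yaw": 0.1437}, {"hand": -1, "x": 0, "y": 0, "z": 0, "yaw": 0.1437}, {"hand": -1, "x": 0, "y": 0, "z": 0, "yaw": 0.1437}], newtons=20)

```text
clock: 1.1
eef_pos: [196.7, 513.5, 285.1]
eef_rot: [-3.141, 0.001, 1.333]
wrist_force: [0.5, 0.8, -0.6]
finger_gap: 17.5
finger_force: 0.0
```

Request:
arm_command(targets=[{"hand": -1, "x": -0.041, "y": 0.0243, "z": 0, "yaw": 0}, {"hand": -1, "x": -0.041, "y": 0.0243, "z": 0, "yaw": 0}, {"hand": -1, "x": -0.041, "y": 0.0243, "z": 0, "yaw": 0}, {"hand": -1, "x": -0.041, "y": 0.0243, "z": 0, "yaw": 0}, {"hand": -1, "x": -0.041, "y": 0.0243, "z": 0, "yaw": 0}, {"hand": -1, "x": -0.041, "y": 0.0243, "z": 0, "yaw": 0}, {"hand": -1, "x": -0.041, "y": 0.0243, "z": 0, "yaw": 0}, {"hand": -1, "x": -0.041, "y": 0.0243, "z": 0, "yaw": 0}, {"hand": -1, "x": -0.041, "y": 0.0243, "z": 0, "yaw": 0}, {"hand": -1, "x": -0.041, "y": 0.0243, "z": 0, "yaw": 0}])

```text
clock: 2.1
eef_pos: [338.9, 56.8, 285.5]
eef_rot: [3.141, -0.0, 1.339]
wrist_force: [0.3, 1.0, -0.1]
finger_gap: 0.3
finger_force: 0.0
```

Request:
arm_command(targets=[{"hand": -1, "x": -0.041, "y": 0.0243, "z": 0, "yaw": 0}, {"hand": -1, "x": -0.041, "y": 0.0243, "z": 0, "yaw": 0}, {"hand": -1, "x": -0.041, "y": 0.0243, "z": 0, "yaw": 0}, {"hand": -1, "x": -0.041, "y": 0.0243, "z": 0, "yaw": 0}, {"hand": -1, "x": -0.041, "y": 0.0243, "z": 0, "yaw": 0}, {"hand": -1, "x": -0.041, "y": 0.0243, "z": 0, "yaw": 0}, {"hand": -1, "x": -0.041, "y": 0.0243, "z": 0, "yaw": 0}, {"hand": -1, "x": -0.041, "y": 0.0243, "z": 0, "yaw": 0}, {"hand": -1, "x": 0, "y": 0, "z": 0, "yaw": 0}, {"hand": -1, "x": 0, "y": 0, "z": 0, "yaw": 0}])

```text
clock: 3.1
eef_pos: [452.5, -305.5, 284.4]
eef_rot: [-3.14, -0.001, 1.338]
wrist_force: [-0.5, -0.2, 0.2]
finger_gap: 0.4
finger_force: 0.0
```

```bash
cat >> h.py <<'E'
O=np.array([551.5,-403.5]);EX=np.array([-.230,-.973]);EY=np.array([.973,-.230])
def where():
    s=manip.read_state();d=s["eef_pos"][:2]-O
    print(s["clock"],"rack xy",d@EX,d@EY,"z",s["eef_pos"][2],"yaw",s["eef_rot"][2],"F",s["wrist_force"].round(1),"gap",s["finger_gap"],"j",s["joints"].round(2))
E
python3 -c "
from h import *
where();cv2.imwrite('pics/a.png',cv2.resize(camera('top')[120:320,180:440,::-1],None,fx=3,fy=3,interpolation=2))"
```

```text
3.1 rack xy -72.53253226748787 -118.88434705362627 z 284.42907856299314 yaw 1.337510638662859 F [-0.5 -0.2  0.2] gap 0.38072125620161235 j [-0.66  0.24  1.41  0.    1.49 -0.43]
```

View pics/a.png

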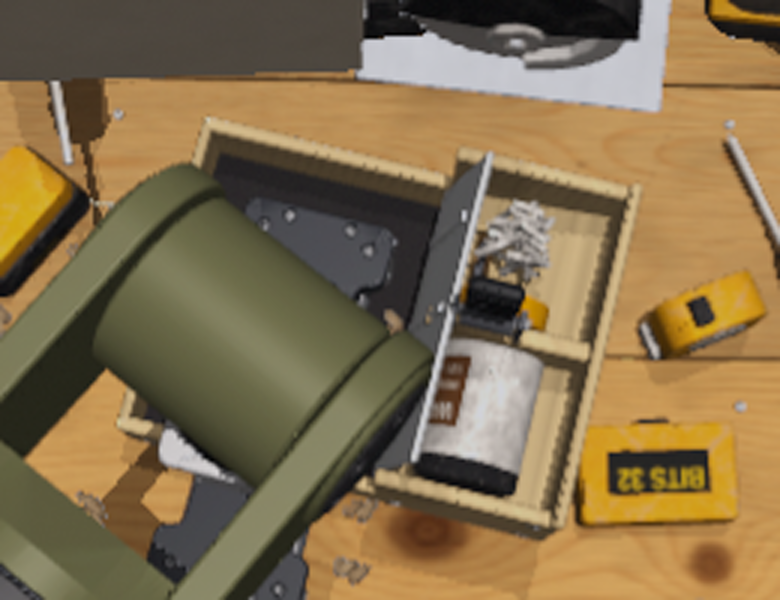

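The hand is over the near side with the flap still shut. Move to behind the flap (rack x +10, y -75), then lower.

Request:
arm_command(targets=[{"hand": -1, "x": -0.0415, "y": 0.022, "z": 0, "yaw": 0}, {"hand": -1, "x": -0.0415, "y": 0.022, "z": 0, "yaw": 0}, {"hand": -1, "x": 0, "y": 0, "z": 0.04, "yaw": 0}, {"hand": -1, "x": 0, "y": 0, "z": 0.04, "yaw": 0}, {"hand": -1, "x": 0, "y": 0, "z": 0.025, "yaw": 0}, {"hand": -1, "x": 0, "y": 0, "z": 0, "yaw": 0}, {"hand": -1, "x": 0, "y": 0, "z": 0, "yaw": 0}, {"hand": -1, "x": 0, "y": 0, "z": 0, "yaw": 0}])

```text
clock: 3.95
eef_pos: [477.2, -396.1, 183.0]
eef_rot: [3.139, 0.002, 1.339]
wrist_force: [0.0, 0.2, 0.1]
finger_gap: 0.3
finger_force: 0.0
```

```bash
python3 -c "
from h import *
where();cv2.imwrite('pics/b.png',cv2.resize(camera('side')[140:390,190:440,::-1],(600,600),interpolation=2))"
```

```text
3.95 rack xy 9.890265661710284 -74.00641405755212 z 183.00700275452346 yaw 1.3394739096574309 F [0.  0.2 0.1] gap 0.2902794652583629 j [-0.75  0.47  1.34  0.    1.33 -0.52]
```

View pics/b.png

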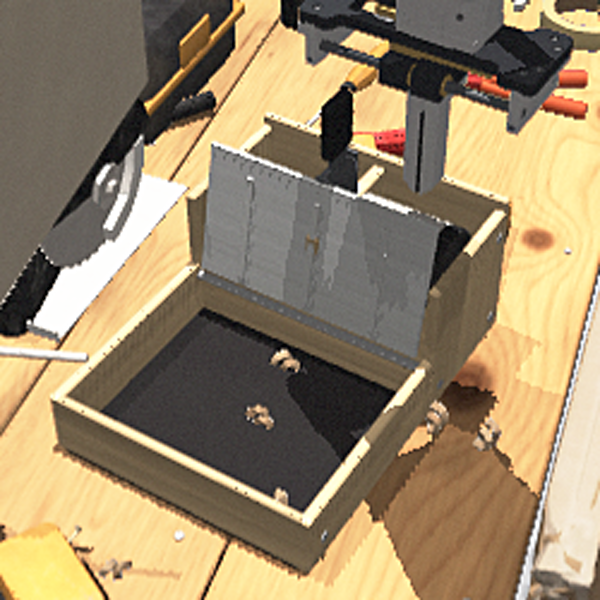

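The closed fingers are behind the flap and above the tin (tip at crop (427,190)), clear of the lever. Lower to z 153 and draw forward.

Request:
arm_command(targets=[{"hand": -1, "x": 0, "y": 0, "z": 0.015, "yaw": 0}, {"hand": -1, "x": 0, "y": 0, "z": 0.015, "yaw": 0}, {"hand": -1, "x": 0, "y": 0, "z": 0, "yaw": 0}, {"hand": -1, "x": 0.008, "y": 0, "z": 0, "yaw": 0}, {"hand": -1, "x": 0.008, "y": 0, "z": 0, "yaw": 0}, {"hand": -1, "x": 0.008, "y": 0, "z": 0, "yaw": 0}, {"hand": -1, "x": 0.008, "y": 0, "z": 0, "yaw": 0}, {"hand": -1, "x": 0.008, "y": 0, "z": 0, "yaw": 0}, {"hand": -1, "x": 0.008, "y": 0, "z": 0, "yaw": 0}, {"hand": -1, "x": 0.008, "y": 0, "z": 0, "yaw": 0}])

```text
clock: 5.0
eef_pos: [489.6, -340.9, 150.5]
eef_rot: [3.141, 0.0, 1.339]
wrist_force: [0.3, 0.1, 0.2]
finger_gap: 1.0
finger_force: 0.0
```

Request:
arm_command(targets=[{"hand": -1, "x": 0.008, "y": 0, "z": 0, "yaw": 0}, {"hand": -1, "x": 0.004, "y": 0, "z": 0, "yaw": 0}, {"hand": -1, "x": 0, "y": 0, "z": 0, "yaw": 0}, {"hand": -1, "x": 0, "y": 0, "z": 0, "yaw": 0}, {"hand": -1, "x": 0, "y": 0, "z": 0, "yaw": 0}, {"hand": -1, "x": 0, "y": 0, "z": 0, "yaw": 0}])

```text
clock: 5.6
eef_pos: [492.0, -330.2, 150.4]
eef_rot: [-3.142, 0.0, 1.338]
wrist_force: [-0.0, 0.2, 0.6]
finger_gap: 0.6
finger_force: 0.0
```

```bash
python3 -c "
from h import *
where();cv2.imwrite('pics/c.png',cv2.resize(camera('side')[140:390,190:440,::-1],(600,600),interpolation=2))"
```

```text
5.6 rack xy -57.67299312390057 -74.76278242546567 z 150.41190922628402 yaw 1.338392318825142 F [-0.   0.2  0.6] gap 0.5757374757993811 j [-0.65  0.44  1.46 -0.    1.24 -0.42]
```

View pics/c.png

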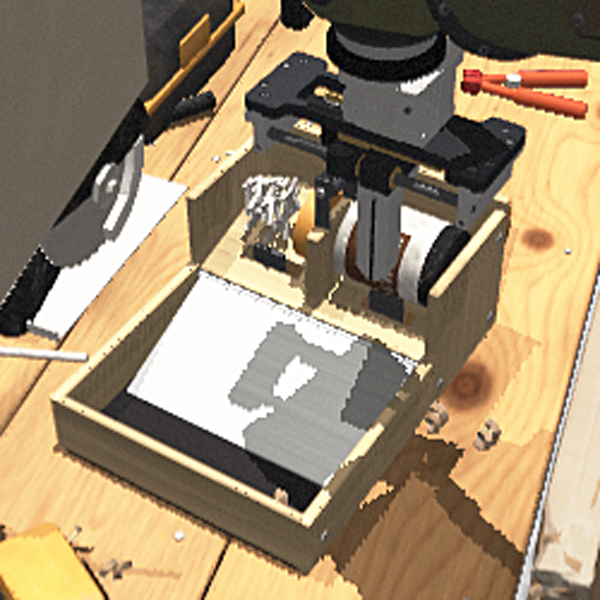

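The flap lies open as a ramp, and both tin and jar are still held. Rise above the paddle and move over to its +y side (rack x 10, y +42).

Request:
arm_command(targets=[{"hand": -1, "x": 0, "y": 0, "z": -0.035, "yaw": 0}, {"hand": -1, "x": 0, "y": 0, "z": -0.035, "yaw": 0}, {"hand": -1, "x": 0, "y": 0, "z": -0.035, "yaw": 0}, {"hand": -1, "x": 0, "y": 0, "z": -0.035, "yaw": 0}, {"hand": -1, "x": -0.017, "y": 0.029, "z": 0, "yaw": 0}, {"hand": -1, "x": -0.017, "y": 0.029, "z": 0, "yaw": 0}, {"hand": -1, "x": -0.017, "y": 0.029, "z": 0, "yaw": 0}, {"hand": -1, "x": -0.017, "y": 0.029, "z": 0, "yaw": 0}, {"hand": -1, "x": 0, "y": 0, "z": 0, "yaw": 0}, {"hand": -1, "x": 0, "y": 0, "z": 0, "yaw": 0}])

```text
clock: 6.65
eef_pos: [589.3, -422.9, 289.0]
eef_rot: [-3.14, -0.001, 1.339]
wrist_force: [0.5, -0.1, -0.4]
finger_gap: 0.4
finger_force: 0.0
```

Request:
arm_command(targets=[{"hand": -1, "x": 0, "y": 0, "z": 0.03, "yaw": 0}, {"hand": -1, "x": 0, "y": 0, "z": 0.03, "yaw": 0}, {"hand": -1, "x": 0, "y": 0, "z": 0.03, "yaw": 0}, {"hand": -1, "x": 0, "y": 0, "z": 0, "yaw": 0}, {"hand": -1, "x": 0, "y": 0, "z": 0, "yaw": 0}])

```text
clock: 7.15
eef_pos: [589.1, -422.5, 202.6]
eef_rot: [3.14, 0.001, 1.339]
wrist_force: [0.0, -0.1, 0.7]
finger_gap: 0.2
finger_force: 0.0
```

```bash
python3 -c "
from h import *
where();cv2.imwrite('pics/d.png',cv2.resize(camera('side')[140:390,190:440,::-1],(600,600),interpolation=2))"
```

```text
7.15 rack xy 9.819185616855526 40.99837821198553 z 202.6174474029784 yaw 1.3388920846561478 F [ 0.  -0.1  0.7] gap 0.19064911284445207 j [-0.67  0.72  0.91  0.    1.51 -0.44]
```

View pics/d.png

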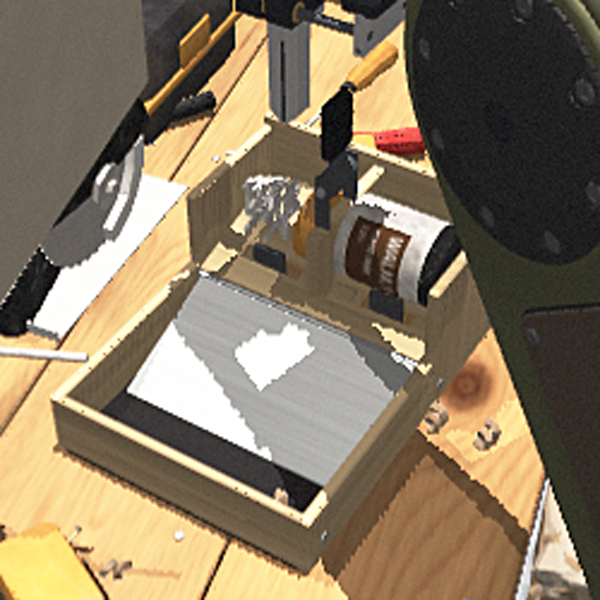

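The fingers stand on the far (+y) side of the paddle (tip at crop (288,118), paddle at (338,125)). Push towards the near lane.

Request:
arm_command(targets=[{"hand": -1, "x": 0, "y": -0.01, "z": 0, "yaw": 0}, {"hand": -1, "x": 0, "y": -0.008, "z": 0, "yaw": 0}, {"hand": -1, "x": 0, "y": -0.005, "z": 0, "yaw": 0}, {"hand": -1, "x": 0, "y": -0.005, "z": 0, "yaw": 0}, {"hand": -1, "x": 0, "y": -0.005, "z": 0, "yaw": 0}, {"hand": -1, "x": 0, "y": -0.004, "z": 0, "yaw": 0}, {"hand": -1, "x": 0, "y": -0.003, "z": 0, "yaw": 0}])

```text
clock: 7.9
eef_pos: [550.6, -413.7, 201.0]
eef_rot: [3.14, 0.001, 1.339]
wrist_force: [7.0, -1.9, 1.7]
finger_gap: 0.6
finger_force: 3.4
```

Request:
arm_command(targets=[{"hand": -1, "x": 0, "y": -0.002, "z": 0, "yaw": 0}, {"hand": -1, "x": 0, "y": 0, "z": 0, "yaw": 0}, {"hand": -1, "x": 0, "y": 0, "z": 0, "yaw": 0}, {"hand": -1, "x": 0, "y": 0, "z": 0, "yaw": 0}, {"hand": -1, "x": 0, "y": 0, "z": 0, "yaw": 0}])

```text
clock: 8.4
eef_pos: [548.7, -413.2, 200.5]
eef_rot: [3.141, 0.0, 1.339]
wrist_force: [5.3, -3.1, 2.7]
finger_gap: 0.5
finger_force: 3.0
```

```bash
python3 -c "
from h import *
where();cv2.imwrite('pics/e.png',cv2.resize(camera('side')[140:390,190:440,::-1],(600,600),interpolation=2))"
```

```text
8.4 rack xy 10.09015065674657 -0.46933037916024123 z 200.50428639690105 yaw 1.3388481435637143 F [ 5.3 -3.1  2.7] gap 0.47522384757238273 j [-0.7   0.62  1.07  0.    1.45 -0.47]
```

View pics/e.png

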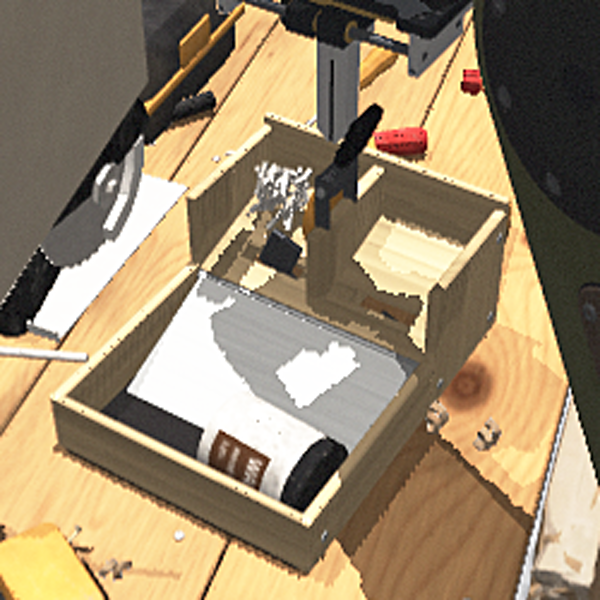

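The tin is in the tray (crop (270,460)), the lever is fully over and the jar is held. Hold a moment longer, then ease the lever back to the middle and withdraw.

Request:
arm_command(targets=[{"hand": -1, "x": 0, "y": 0, "z": 0, "yaw": 0}, {"hand": -1, "x": 0, "y": 0, "z": 0, "yaw": 0}, {"hand": -1, "x": 0, "y": 0, "z": 0, "yaw": 0}, {"hand": -1, "x": 0, "y": 0, "z": 0, "yaw": 0}, {"hand": -1, "x": 0, "y": 0, "z": 0, "yaw": 0}, {"hand": -1, "x": 0, "y": 0.003, "z": 0, "yaw": 0}, {"hand": -1, "x": 0, "y": 0.003, "z": 0, "yaw": 0}, {"hand": -1, "x": 0, "y": 0.003, "z": 0, "yaw": 0}, {"hand": -1, "x": 0, "y": 0.003, "z": 0, "yaw": 0}, {"hand": -1, "x": 0, "y": 0.003, "z": 0, "yaw": 0}])

```text
clock: 9.45
eef_pos: [563.1, -416.5, 200.1]
eef_rot: [-3.141, -0.0, 1.339]
wrist_force: [1.4, -0.2, 1.0]
finger_gap: 0.4
finger_force: 0.9
```

Request:
arm_command(targets=[{"hand": -1, "x": 0, "y": 0.003, "z": 0, "yaw": 0}, {"hand": -1, "x": 0, "y": 0.003, "z": 0, "yaw": 0}, {"hand": -1, "x": 0, "y": 0.004, "z": 0, "yaw": 0}, {"hand": -1, "x": 0, "y": 0.008, "z": 0, "yaw": 0}, {"hand": -1, "x": 0, "y": 0.012, "z": 0, "yaw": 0}, {"hand": -1, "x": 0, "y": 0, "z": -0.04, "yaw": 0}, {"hand": -1, "x": 0, "y": 0, "z": -0.04, "yaw": 0}, {"hand": -1, "x": 0, "y": 0, "z": 0, "yaw": 0}, {"hand": -1, "x": 0, "y": 0, "z": 0, "yaw": 0}])

```text
clock: 10.35
eef_pos: [592.4, -423.5, 280.8]
eef_rot: [3.141, 0.0, 1.339]
wrist_force: [0.3, 0.3, -1.5]
finger_gap: 0.3
finger_force: 0.0
```

```bash
python3 -c "
from h import *
where();a=cv2.resize(camera('side')[140:390,190:440,::-1],(400,400),interpolation=2);b=cv2.resize(camera('top')[110:310,215:415,::-1],(400,400),interpolation=2);cv2.imwrite('pics/f.png',np.hstack([a,b]))"
```

```text
10.35 rack xy 10.093819894482024 44.430384627665156 z 280.83874110856436 yaw 1.3387678853082368 F [ 0.3  0.3 -1.5] gap 0.2911913557281566 j [-0.67  0.71  0.74 -0.    1.68 -0.44]
```

View pics/f.png

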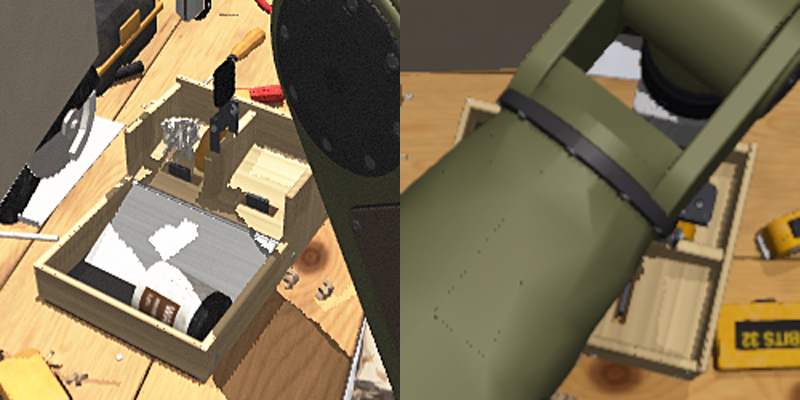

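The lever is upright again (left panel (225,80)), the tin is in the tray, the jar is held, the bit box is where it was, and the robot is clear.

```bash
python3 -c "
from cell import manip
print(manip.sign_off())"
```

```text
the job is handed in; nothing more can be done
None
```

Job handed in at about 10 s of the 48 s limit: the flap is open as a ramp, the tin is in the front tray, the lever is back in the middle, the jar is still held, and the bit box is where it was.

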